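# Fit the push-to-open buffers to a bedside drawer rail

## Robot

A 6-joint arm with a two-finger parallel gripper is mounted at the origin on the work surface. World frame = base frame: x ahead of the robot, y to its left, z up, the work surface at z = 0. Lengths are in m, angles in rad, forces in N, time in s.
With the tool pointing down it reaches from about 0.275 to 0.75 m from the base axis. Payload 10.2 kg.
Tool frame: the origin (TCP) lies on the front face of the gripper's body, between the roots of the fingers; the fingertips stand 73 mm ahead of it and the grasp point (between the pads) lies 54 mm ahead of it; z points along the fingers, y is the direction in which the jaws open and shut (so a half turn about z gives the same grasp; the last joint's range is limited). The gripper opens to 85 mm and grips with 20 to 120 N. Pads are 22 mm wide; open, the fingers measure 114 mm over their backs; the gripper's body (76 mm by 85 mm) begins 54 mm behind the grasp point. The pads swing forward as they close: fully open they stand 13 mm farther back than shut.
Start: joints at [1.111, 0.313, 1.498, -0, 1.331, -0.223], TCP at [0.123, 0.51, 0.304] pointing down, gripper open.
Joint ranges: [-2.94, 2.94], [-0.97, 2.17], [0.19, 2.56], [-1.23, 4.37], [0.02, 3.11], [-2.88, 2.88]. Speed limits (rad/s): [2.39, 2.39, 3.01, 3.14, 3.14, 3.14].

## Interface

Orientations are given as a 3x3 rotation matrix whose columns are the frame's x, y, z axes.
In Python, from cell import sensors, eyes, manip gives the robot as it stands.
- The arm moves only by the shell command python3 -m jog 'ROWS'. ROWS is JSON, a list that holds one entry, the list of rows, each a list of 7 numbers: the turn, a rotation vector about the world's x, y, z in degrees, then the shift along the world's x, y, z in mm, then the gripper's target within -1 to 1 (shut at 1, half-way at 0, fully open at -1). In form: [[[ax, ay, az, x, y, z, hand], ...]]. A call has 1 to 12 rows; each row is the pose to reach, as a shift and turn from the pose commanded when the call began; what a row does not reach only later rows make up. A row lasts 1/12 s, in which the tool goes at most 41.7 mm and 7.16 degrees, less where a joint would pass 70% of its speed; a pose out of reach is approached as far as the arm can. A call with a gripper value outside its range is refused whole. The fingers move at their own pace and stop on an object; the grip force is fixed at half the most. Time passes only in rows, so rows that repeat a pose let the fingers close. It gives the time, the measured TCP pose, the force and the opening at its end, in the units of the state.
- sensors.observe(): the state, without advancing time (a new reading comes with each control period).
- eyes.capture(name): name is "scene" or "top" or "wrist"; returns a dict with "color" (384x512x3 uint8, blue, green, red), "fx", "fy", "cx", "cy" (pixels), "extrinsics" (4x4, takes a point from camera to world coordinates). Camera axes: x right, y down, z forward; pixel columns grow to the right and rows downward; lengths in m; the calibration is good to about 2 mm. A picture is of the moment at which its call begins. There is no depth.
- manip.job_done(): hands the job in, once; it reports no verdict.
The state is a dict: "t": time; "joint_pos": joint angles; "qd": joint speeds; "joint_torque": joint torques, N m; "ee_pos": TCP position; "tcp_rot": TCP orientation; "ft_force": force on the tool from outside, world axes, zero at the start; "ft_torque": the same for the moment, N m; "opening": finger opening in m.
Only numpy, scipy, OpenCV 4.12 (cv2) and the standard library are available. Lean on these libraries where they do the work, as an engineer would, in place of code of your own. Each camera call takes 0.05 s, during which the arm holds its last target. There are 200 camera calls.

## Task

Fit a push-to-open buffer for every steel pin in the kit block: stand the pin foot down in any free hole of the grey drawer rail, fully home on its collar, with a coil spring threaded over it down onto the collar and a wooden button on top, resting flat on the spring. Spare springs and buttons may stay where they are; do not disturb the candle, the vase or the book.

Things in the scene. Friction and masses are not known exactly. Their poses are not given: they have to be found in the camera images.
- rail_board: grey lacquered drawer rail, fixed flat on the table: 75 (its x) x 215 (its y) x 25 mm high, with three through holes in a row along its y, 70 mm apart. Origin: centre of its underside, z up
- rail_board_hole0 (a point): centre of the mouth of rail hole 0, at the rail's top face (25 mm above the table); hole 14 mm across with a slightly bevelled rim, through the full 25 mm; z up
- rail_board_hole1 (a point): centre of the mouth of rail hole 1, at the rail's top face (25 mm above the table); hole 14 mm across with a slightly bevelled rim, through the full 25 mm; z up
- rail_board_hole2 (a point): centre of the mouth of rail hole 2, at the rail's top face (25 mm above the table); hole 14 mm across with a slightly bevelled rim, through the full 25 mm; z up
- kit_block: fixed beech block 200 (its x) x 60 (its y) x 30 mm high with three square upright holes, 15 mm wide, 65 mm apart along its x, in which the pins stand at the start, one in each hole that is used. Origin: centre of its underside
- pin0: loose steel pin, 85 g, one of 2 or 3 alike (None if absent), upright in the kit block, collar on its top. Origin: centre of the collar's underside, z up the pin. Collar 30 mm across, 5 thick (z 0 to 5 mm); below it the foot, 12 mm thick, 22 long, its last 5 mm tapering to 6; above it the shank, 12 mm thick, to z = 57 mm, last 4 mm bevelled. Take it by the shank from above
- pin0_top (a point): centre of the top end of that pin's shank, 57 mm above its origin
- pin1: loose steel pin, 85 g, one of 2 or 3 alike (None if absent), upright in the kit block, collar on its top. Origin: centre of the collar's underside, z up the pin. Collar 30 mm across, 5 thick (z 0 to 5 mm); below it the foot, 12 mm thick, 22 long, its last 5 mm tapering to 6; above it the shank, 12 mm thick, to z = 57 mm, last 4 mm bevelled. Take it by the shank from above
- pin1_top (a point): centre of the top end of that pin's shank, 57 mm above its origin
- pin2: loose steel pin, 85 g, one of 2 or 3 alike (None if absent), upright in the kit block, collar on its top. Origin: centre of the collar's underside, z up the pin. Collar 30 mm across, 5 thick (z 0 to 5 mm); below it the foot, 12 mm thick, 22 long, its last 5 mm tapering to 6; above it the shank, 12 mm thick, to z = 57 mm, last 4 mm bevelled. Take it by the shank from above
- pin2_top (a point): centre of the top end of that pin's shank, 57 mm above its origin
- tray: fixed shallow wooden tray 200 (its x) x 280 (its y) mm, rim 14 mm high, 6 mm thick, floor 6 mm thick; the springs and buttons stand in it, about 80 mm apart, which where varies. Origin: centre of its underside
- spring0: loose steel coil spring, 36 g, one of three alike, standing: 40 mm long, 27 to 31 mm outside, 19 inside, wire 4 mm, flat ends, either end up; too stiff to give here. Origin: centre of its lower end, z up. If its coils catch on a pin's rim, lift a little and twist slightly while lowering. On a pin it rests on the collar, 5 mm above the pin's origin, 12 mm of shank showing above it
- spring1: loose steel coil spring, 36 g, one of three alike, standing: 40 mm long, 27 to 31 mm outside, 19 inside, wire 4 mm, flat ends, either end up; too stiff to give here. Origin: centre of its lower end, z up. If its coils catch on a pin's rim, lift a little and twist slightly while lowering. On a pin it rests on the collar, 5 mm above the pin's origin, 12 mm of shank showing above it
- spring2: loose steel coil spring, 36 g, one of three alike, standing: 40 mm long, 27 to 31 mm outside, 19 inside, wire 4 mm, flat ends, either end up; too stiff to give here. Origin: centre of its lower end, z up. If its coils catch on a pin's rim, lift a little and twist slightly while lowering. On a pin it rests on the collar, 5 mm above the pin's origin, 12 mm of shank showing above it
- button0: loose round beech button, 22 g, one of three alike, hole downwards: 36 mm across, 30 high, with a blind hole 16 mm across and 16 deep in its underside. Origin: centre of its underside (mouth of the hole), z up. On a pin with a spring its underside rests on the spring's top, 45 mm above the pin's origin
- button1: loose round beech button, 22 g, one of three alike, hole downwards: 36 mm across, 30 high, with a blind hole 16 mm across and 16 deep in its underside. Origin: centre of its underside (mouth of the hole), z up. On a pin with a spring its underside rests on the spring's top, 45 mm above the pin's origin
- button2: loose round beech button, 22 g, one of three alike, hole downwards: 36 mm across, 30 high, with a blind hole 16 mm across and 16 deep in its underside. Origin: centre of its underside (mouth of the hole), z up. On a pin with a spring its underside rests on the spring's top, 45 mm above the pin's origin
- candle: bystander: loose pillar candle 70 mm across, 85 mm high; origin under its centre
- vase: bystander: loose white vase 72 mm across, 150 mm high; origin under its centre
- book: bystander: loose closed book 105 x 150 x 22 mm, lying; origin under its centre
Things that resemble listed ones, but are neither listed nor needed, are in the scene too. What is shaped like the pin1 but blue is not meant.

How it is judged:
At the end, for the whole second after the job is handed in: Every pin present stands upright (0.1 rad) and still in a rail hole (3 mm), collar within 2 mm of the rail; round it a spring rests on the collar (2.5 mm); on that a button, its underside 42.5 to 49 mm above the collar's underside, within 5 mm of the pin and 0.12 rad of level (((horizontal distance between pin0 and rail_board_hole0 below 0.003 m and z of pin0 in the frame of rail_board_hole0 below 0.002 m) or (horizontal distance between pin0 and rail_board_hole1 below 0.003 m and z of pin0 in the frame of rail_board_hole1 below 0.002 m) or (horizontal distance between pin0 and rail_board_hole2 below 0.003 m and z of pin0 in the frame of rail_board_hole2 below 0.002 m)) and angle between each of pin0, pin1, pin2's own z axis and vertical below 0.1 rad and linear speed of each of pin0, pin1, pin2 below 0.03 m/s and ((z of spring0 in the frame of pin0 between 0.002 and 0.0075 m and horizontal distance between spring0 and pin0 below 0.0055 m) or (z of spring1 in the frame of pin0 between 0.002 and 0.0075 m and horizontal distance between spring1 and pin0 below 0.0055 m) or (z of spring2 in the frame of pin0 between 0.002 and 0.0075 m and horizontal distance between spring2 and pin0 below 0.0055 m)) and ((z of button0 in the frame of pin0 between 0.0425 and 0.049 m and horizontal distance between button0 and pin0 below 0.005 m and angle between button0's own z axis and vertical below 0.12 rad) or (z of button1 in the frame of pin0 between 0.0425 and 0.049 m and horizontal distance between button1 and pin0 below 0.005 m and angle between button1's own z axis and vertical below 0.12 rad) or (z of button2 in the frame of pin0 between 0.0425 and 0.049 m and horizontal distance between button2 and pin0 below 0.005 m and angle between button2's own z axis and vertical below 0.12 rad)) and ((horizontal distance between pin1 and rail_board_hole0 below 0.003 m and z of pin1 in the frame of rail_board_hole0 below 0.002 m) or (horizontal distance between pin1 and rail_board_hole1 below 0.003 m and z of pin1 in the frame of rail_board_hole1 below 0.002 m) or (horizontal distance between pin1 and rail_board_hole2 below 0.003 m and z of pin1 in the frame of rail_board_hole2 below 0.002 m)) and ((z of spring0 in the frame of pin1 between 0.002 and 0.0075 m and horizontal distance between spring0 and pin1 below 0.0055 m) or (z of spring1 in the frame of pin1 between 0.002 and 0.0075 m and horizontal distance between spring1 and pin1 below 0.0055 m) or (z of spring2 in the frame of pin1 between 0.002 and 0.0075 m and horizontal distance between spring2 and pin1 below 0.0055 m)) and ((z of button0 in the frame of pin1 between 0.0425 and 0.049 m and horizontal distance between button0 and pin1 below 0.005 m and angle between button0's own z axis and vertical below 0.12 rad) or (z of button1 in the frame of pin1 between 0.0425 and 0.049 m and horizontal distance between button1 and pin1 below 0.005 m and angle between button1's own z axis and vertical below 0.12 rad) or (z of button2 in the frame of pin1 between 0.0425 and 0.049 m and horizontal distance between button2 and pin1 below 0.005 m and angle between button2's own z axis and vertical below 0.12 rad)) and ((horizontal distance between pin2 and rail_board_hole0 below 0.003 m and z of pin2 in the frame of rail_board_hole0 below 0.002 m) or (horizontal distance between pin2 and rail_board_hole1 below 0.003 m and z of pin2 in the frame of rail_board_hole1 below 0.002 m) or (horizontal distance between pin2 and rail_board_hole2 below 0.003 m and z of pin2 in the frame of rail_board_hole2 below 0.002 m)) and ((z of spring0 in the frame of pin2 between 0.002 and 0.0075 m and horizontal distance between spring0 and pin2 below 0.0055 m) or (z of spring1 in the frame of pin2 between 0.002 and 0.0075 m and horizontal distance between spring1 and pin2 below 0.0055 m) or (z of spring2 in the frame of pin2 between 0.002 and 0.0075 m and horizontal distance between spring2 and pin2 below 0.0055 m)) and ((z of button0 in the frame of pin2 between 0.0425 and 0.049 m and horizontal distance between button0 and pin2 below 0.005 m and angle between button0's own z axis and vertical below 0.12 rad) or (z of button1 in the frame of pin2 between 0.0425 and 0.049 m and horizontal distance between button1 and pin2 below 0.005 m and angle between button1's own z axis and vertical below 0.12 rad) or (z of button2 in the frame of pin2 between 0.0425 and 0.049 m and horizontal distance between button2 and pin2 below 0.005 m and angle between button2's own z axis and vertical below 0.12 rad))); the robot touches nothing.
It fails at once if the candle is disturbed (moved over 3 cm or tipped) (distance of candle from where it was at the start of the episode above 0.03 m or angle between candle's own z axis and vertical above 0.4 rad).
It fails at once if the vase is disturbed (moved over 3 cm or tipped) (distance of vase from where it was at the start of the episode above 0.03 m or angle between vase's own z axis and vertical above 0.4 rad).
It fails at once if the book is disturbed (moved over 3 cm or tipped) (distance of book from where it was at the start of the episode above 0.03 m or angle between book's own z axis and vertical above 0.4 rad).
Of pin0, pin1, pin2 only 2 to 3 are there at a start; the rules pass over those that are not, and their reading is None.
At some moment in a run one of button0, button1, button2 may be knocked a few centimetres aside while the robot is not near it.
It also fails if it takes over 210 s, if anything falls off the work surface, if the arm or the gripper's body presses on something with over 40 N, if the wrist force passes 120 N, or if a joint passes its speed limit or range.

## Working session

There is one attempt and no reset: what is moved stays moved. The work goes in short steps, Python scripts to look and compute and a shell command to move; the robot and the scene stay as the last step left them, time stands still between calls to the robot, and variables do not carry over. Pictures are saved under pics/ and viewed, about 12 in all and at most 16, crops included, and the job is handed in when it is done.

```bash
mkdir -p pics; ls; python3 - <<'E'
from cell import sensors, eyes
import cv2,numpy as np
s=sensors.observe();print({k:np.round(v,3).tolist() for k,v in s.items()})
for n in("top","scene","wrist"):
    c=eyes.capture(n);cv2.imwrite(f"pics/{n}0.png",c["color"]);print(n,c["fx"],c["cx"],c["cy"],np.round(c["extrinsics"],3).tolist())
a=cv2.imread("pics/top0.png");
cv2.imwrite("pics/top0b.png",cv2.resize(a,(800,600),interpolation=cv2.INTER_CUBIC))
E
```

```text
pics
{'t': 0.0, 'joint_pos': [1.111, 0.313, 1.498, 0.0, 1.331, -0.223], 'qd': [-0.001, 0.001, -0.0, 0.001, -0.0, 0.0], 'joint_torque': [-0.0, -41.228, -25.974, -0.0, 0.004, -0.0], 'ee_pos': [0.123, 0.51, 0.303], 'tcp_rot': [[-0.972, 0.235, -0.001], [0.235, 0.972, -0.001], [0.0, -0.001, -1.0]], 'ft_force': [-0.556, 0.13, 0.269], 'ft_torque': [-0.061, -0.04, -0.008], 'opening': 0.085}
top 374.2901297828196 255.32896488534965 196.48265195368538 [[-0.004, -0.996, 0.091, 0.526], [-1.0, 0.005, 0.002, 0.027], [-0.003, -0.091, -0.996, 1.156], [0.0, 0.0, 0.0, 1.0]]
scene 387.36133070834825 254.300748663631 192.93257065104265 [[0.515, 0.743, -0.428, 1.009], [0.857, -0.441, 0.266, -0.262], [0.009, -0.504, -0.864, 0.902], [0.0, 0.0, 0.0, 1.0]]
wrist 288.8868139487731 257.1353092599634 190.64166657425133 [[0.234, 0.92, 0.313, 0.043], [0.972, -0.222, -0.077, 0.531], [-0.001, 0.323, -0.947, 0.374], [0.0, 0.0, 0.0, 1.0]]
```

View pics/top0b.png

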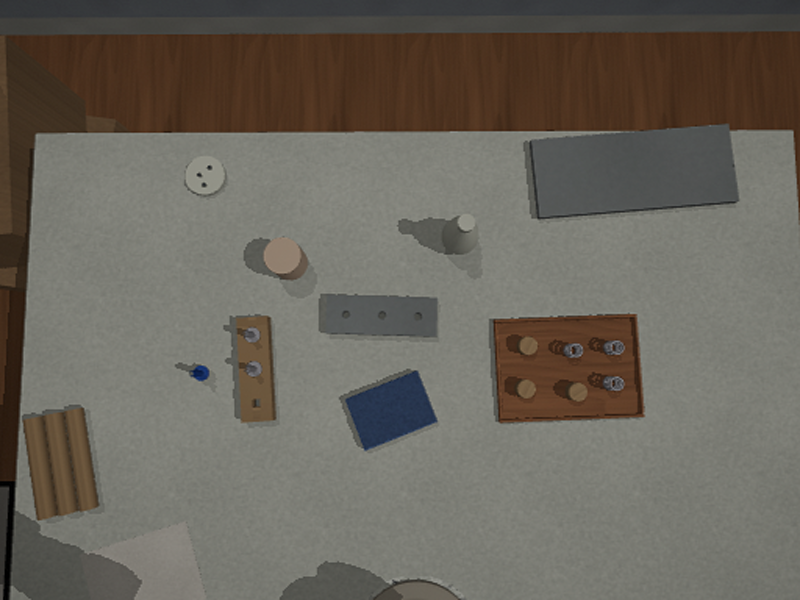

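View pics/scene0.png

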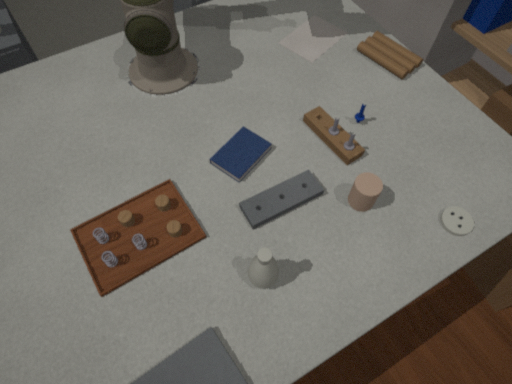

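The top view shows two steel pins in the kit block at (254,335) and (256,369), with the third kit hole empty. The rail holes are at (346,314), (382,315) and (418,316). The tray holds 3 buttons at (528,346), (526,389) and (577,392), and 3 springs at (573,351), (614,348) and (613,383). A blue decoy pin stands at (200,373).

```bash
cat > h.py <<'E'
from cell import sensors, eyes
import cv2,numpy as np
def cap(n,f=None):
    c=eyes.capture(n)
    if f: cv2.imwrite("pics/"+f,c["color"])
    return c
def pt(c,u,v,z):
    E=np.array(c["extrinsics"]);d=E[:3,:3]@[(u-c["cx"])/c["fx"],(v-c["cy"])/c["fy"],1]
    return E[:3,3]+d*(z-E[2,3])/d[2]
def px(c,p):
    E=np.array(c["extrinsics"]);q=E[:3,:3].T@(np.array(p)-E[:3,3])
    return c["fx"]*q[0]/q[2]+c["cx"],c["fy"]*q[1]/q[2]+c["cy"]
E
python3 - <<'E'
from h import *
c=cap("top")
for n,z,l in(("hole",.025,[(346,314),(382,315),(418,316)]),("pintop",.087,[(255,333),(256,368)]),("kithole",.03,[(256,404)]),("button",.036,[(529,345),(527,388),(578,391)]),("spring",.046,[(574,350),(615,347),(614,382)]),("candle",.085,[(283,257)]),("vase",.15,[(465,222)]),("book",.022,[(343,402),(416,371),(437,408),(366,447)])):
    for u,v in l: print(n,np.round(pt(c,u*.64,v*.64,z),3))
E
```

```text
hole [0.616 0.132 0.025]
hole [0.614 0.062 0.025]
hole [ 0.612 -0.007  0.025]
pintop [0.577 0.293 0.087]
pintop [0.513 0.29  0.087]
kithole [0.445 0.303 0.03 ]
button [ 0.554 -0.219  0.036]
button [ 0.473 -0.213  0.036]
button [ 0.467 -0.309  0.036]
spring [ 0.544 -0.301  0.046]
spring [ 0.55  -0.379  0.046]
spring [ 0.484 -0.375  0.046]
candle [0.718 0.244 0.085]
vase [ 0.767 -0.087  0.15 ]
book [0.447 0.138 0.022]
book [ 0.506 -0.003  0.022]
book [ 0.435 -0.043  0.022]
book [0.362 0.094 0.022]
```

```bash
python3 -m jog '[[[0,0,13.6,422,-220,-53,-1],[0,0,13.6,422,-220,-53,-1],[0,0,13.6,422,-220,-53,-1],[0,0,13.6,422,-220,-53,-1],[0,0,13.6,422,-220,-53,-1],[0,0,13.6,422,-220,-53,-1],[0,0,13.6,422,-220,-53,-1],[0,0,13.6,422,-220,-53,-1],[0,0,13.6,422,-220,-53,-1],[0,0,13.6,422,-220,-53,-1],[0,0,13.6,422,-220,-53,-1],[0,0,13.6,422,-220,-53,-1]]]'
python3 -m jog '[[[0,0,0,0,0,0,-1],[0,0,0,0,0,0,-1],[0,0,0,0,0,0,-1]]]'
python3 - <<'E'
from h import *
s=sensors.observe();print(s['t'],np.round(s['ee_pos'],4),np.round(s['tcp_rot'],3).tolist(),np.round(s['joint_pos'],3))
c=cap("wrist","w1.png");print(np.round(c["extrinsics"],3).tolist())
for p in[(.577,.293,.087),(.513,.29,.087)]:print(px(c,p))
E
```

```text
t: 1.2
ee_pos: [0.5476, 0.2881, 0.25]
tcp_rot: [[-1.0, 0.001, -0.0], [0.001, 1.0, -0.0], [0.0, -0.0, -1.0]]
ft_force: [0.1, 0.3, 0.7]
opening: 0.0852
t: 1.45
ee_pos: [0.5446, 0.2907, 0.2507]
tcp_rot: [[-1.0, -0.001, -0.001], [-0.001, 1.0, 0.0], [0.001, 0.0, -1.0]]
ft_force: [-0.8, 0.8, -0.2]
opening: 0.0855
1.45 [0.5446 0.2907 0.2507] [[-1.0, -0.001, -0.001], [-0.001, 1.0, 0.0], [0.001, 0.0, -1.0]] [ 0.301  0.558  1.274  0.     1.311 -1.271]
[[-0.001, 0.947, 0.322, 0.463], [1.0, 0.001, 0.0, 0.292], [-0.0, 0.322, -0.947, 0.321], [0.0, 0.0, 0.0, 1.0]]
(np.float64(258.48863382671044), np.float64(227.40111295716886))
(np.float64(255.0379616906912), np.float64(156.96759487532364))
```

View pics/w1.png

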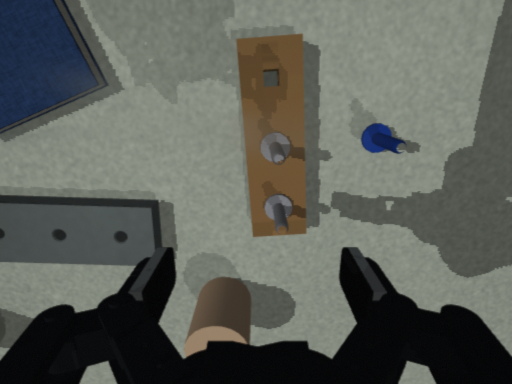

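```bash
python3 - <<'E'
from h import *
a=cv2.imread("pics/w1.png")
cr=a[120:240,240:320];cv2.imwrite("pics/c1.png",cv2.resize(cr,(400,600),interpolation=cv2.INTER_CUBIC))
b=a[215:255,40:140];g=cv2.cvtColor(b,cv2.COLOR_BGR2GRAY);m=(g<45).astype(np.uint8)
n,_,st,ce=cv2.connectedComponentsWithStats(m);print([(st[i].tolist(),(ce[i]+[40,215]).round(1).tolist()) for i in range(1,n)], g.min())
c=cap("wrist")
for u,v,z in((275,147,.035),(278,207,.035),(279,157,.087),(282,228,.087),(121,236,.025),(59,235,.025)):print(u,v,np.round(pt(c,u,v,z),4))
E
```

```text
[([14, 15, 12, 10, 90], [59.4, 234.3]), ([75, 17, 12, 10, 89], [120.7, 236.3])] 31
275 147 [0.514  0.3099 0.035 ]
278 207 [0.5783 0.3145 0.035 ]
279 157 [0.5129 0.3101 0.087 ]
282 228 [0.5775 0.3145 0.087 ]
121 236 [0.6185 0.1364 0.025 ]
59 235 [0.6173 0.0657 0.025 ]
```

View pics/c1.png

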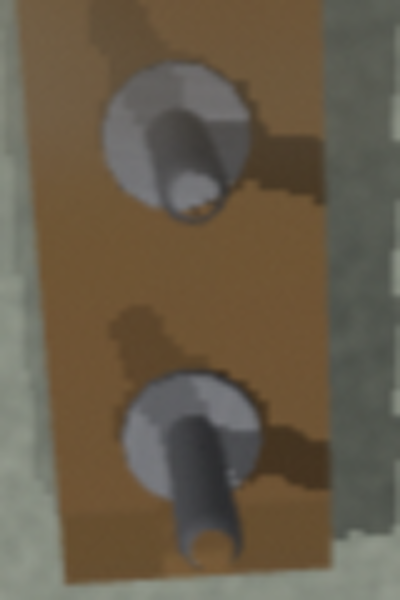

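Pin tops are at pixels (279.2,158.6) and (282.2,229.4). The collar and top estimates agree, giving pins at (0.514,0.310) and (0.578,0.3145), 64.5 mm apart as expected. I'll grasp the far pin.

```bash
python3 -m jog '[[[0,0,0,34,24,-40,-1],[0,0,0,34,24,-40,-1],[0,0,0,34,24,-80,-1],[0,0,0,34,24,-110,-1],[0,0,0,34,24,-131,-1],[0,0,0,34,24,-131,-1],[0,0,0,34,24,-131,0],[0,0,0,34,24,-131,1],[0,0,0,34,24,-131,1],[0,0,0,34,24,-131,1],[0,0,0,34,24,-131,1],[0,0,0,34,24,-131,1]]]'; python3 -m jog '[[[0,0,0,0,0,0,1],[0,0,0,0,0,0,1],[0,0,0,0,0,0,1],[0,0,0,0,0,0,1]]]'
```

```text
t: 2.55
ee_pos: [0.5793, 0.3144, 0.1206]
tcp_rot: [[-1.0, -0.001, 0.001], [-0.001, 1.0, 0.0], [-0.001, 0.0, -1.0]]
ft_force: [0.3, -0.9, 0.6]
opening: 0.0122
t: 2.88
ee_pos: [0.5794, 0.3144, 0.1205]
tcp_rot: [[-1.0, -0.001, 0.001], [-0.001, 1.0, 0.0], [-0.001, 0.0, -1.0]]
ft_force: [0.2, -1.7, 5.4]
opening: 0.0107
```

```bash
python3 -m jog '[[[0,0,0,0,0,20,1],[0,0,0,0,0,50,1],[0,0,0,0,0,80,1],[0,0,0,0,0,80,1],[0,0,0,20,-90,80,1],[0,0,0,20,-90,80,1],[0,0,0,30,-140,80,1],[0,0,0,39,-178,80,1],[0,0,0,39,-178,80,1],[0,0,0,39,-178,80,1],[0,0,0,39,-178,80,1],[0,0,0,39,-178,80,1]]]'
python3 - <<'E'
from h import *
s=sensors.observe();print(s['t'],np.round(s['ee_pos'],4),s['opening'])
c=cap("wrist","w2.png")
for z in(.025,):print(px(c,(.6185,.1364,z)),px(c,(.6173,.0657,z)))
e=s['ee_pos']
for dz in(.0327-.054-.03,-.119+.033,):print(px(c,(e[0],e[1],e[2]+dz)))
a=c["color"]; cv2.imwrite("pics/c2.png",cv2.resize(a[130:330,120:360],(720,600),interpolation=cv2.INTER_CUBIC))
E
```

```text
t: 3.88
ee_pos: [0.6178, 0.1376, 0.1995]
tcp_rot: [[-1.0, -0.002, -0.001], [-0.002, 1.0, 0.0], [0.001, 0.0, -1.0]]
ft_force: [-1.4, 0.0, -0.4]
opening: 0.0106
3.8833 [0.6178 0.1376 0.1995] 0.010620612374081103
(np.float64(254.5242887791764), np.float64(189.96044890911818)) (np.float64(175.33551089618936), np.float64(188.56035835301395))
(np.float64(254.8653881585695), np.float64(269.1560573416027))
(np.float64(255.28286505008978), np.float64(235.83336956687168))
```

View pics/c2.png

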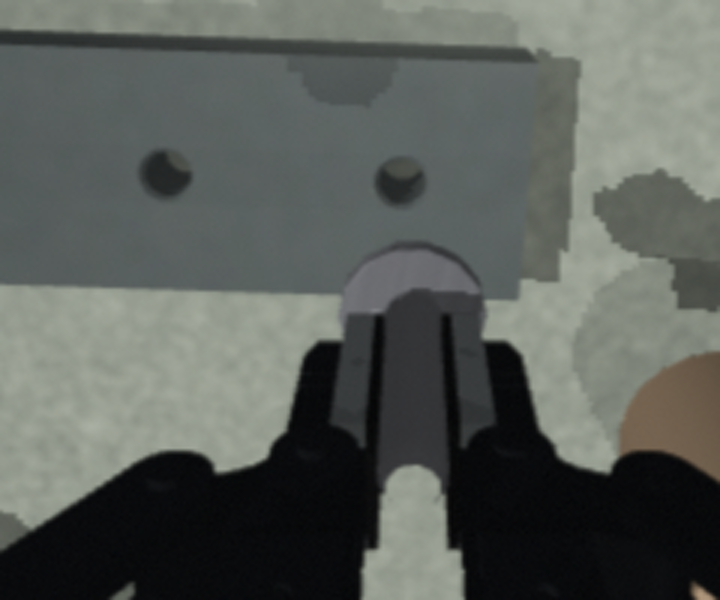

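```bash
python3 - <<'E'
from h import *
c=cap("wrist")
p=pt(c,257.8,130+243/3,.114);print("pin",p+[.015,0,0]);print("hole",pt(c,253.7,190,.025),pt(c,175.3,187.7,.025))
E
```

```text
pin [0.61640003 0.1393568  0.114     ]
hole [0.61855839 0.13594406 0.025     ] [0.61656065 0.06599138 0.025     ]
```

```bash
python3 -m jog '[[[0,0,0,2,-3.5,-25,1],[0,0,0,2,-3.5,-50,1],[0,0,0,2,-3.5,-50,1],[0,0,0,2,-3.5,-50,1],[0,0,0,2,-3.5,-50,1]]]'
python3 - <<'E'
from h import *
s=sensors.observe();print(np.round(s['ee_pos'],4))
c=cap("wrist","w3.png")
a=c["color"]; cv2.imwrite("pics/c3.png",cv2.resize(a[150:270,170:340],(800,565),interpolation=cv2.INTER_CUBIC))
E
```

```text
t: 4.4
ee_pos: [0.6206, 0.1336, 0.1514]
tcp_rot: [[-1.0, -0.002, 0.002], [-0.002, 1.0, 0.0], [-0.002, 0.0, -1.0]]
ft_force: [-1.0, -0.0, -1.6]
opening: 0.01
[0.6206 0.1336 0.1514]
```

View pics/c3.png

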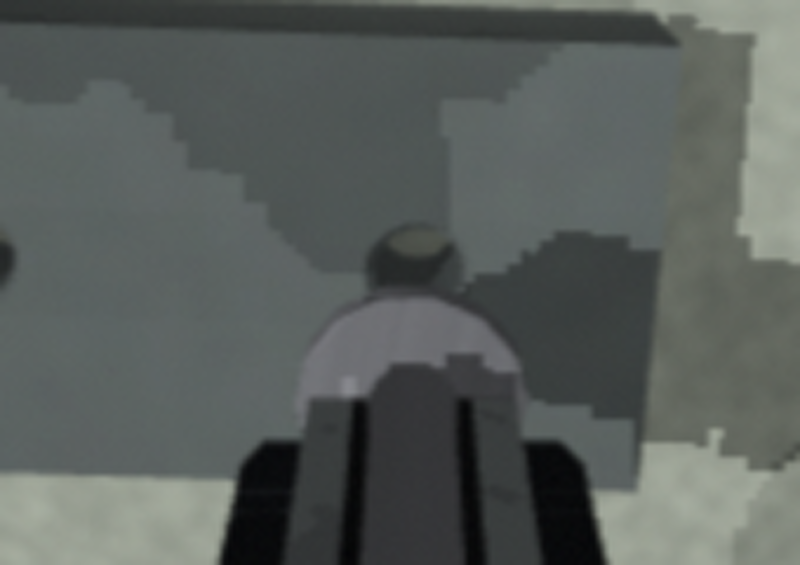

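```bash
python3 - <<'E'
from h import *
c=cap("wrist")
print("pin",pt(c,257.2,150+297/4.706,.066)+[.015,0,0],pt(c,257.2,150+290/4.706,.061)+[.015,0,0]);print("hole",pt(c,258,150+222/4.706,.025)+[.0076,0,0])
E
```

```text
pin [0.62098759 0.13454441 0.066     ] [0.62218043 0.13454682 0.061     ]
hole [0.61879689 0.13513746 0.025     ]
```

```bash
python3 -m jog '[[[0,0,0,-1.5,0.5,0,1],[0,0,0,-1.5,0.5,-5,1],[0,0,0,-1.5,0.5,-10,1],[0,0,0,-1.5,0.5,-15,1],[0,0,0,-1.5,0.5,-20,1],[0,0,0,-1.5,0.5,-20,1]]]'
```

```text
t: 5.0
ee_pos: [0.6186, 0.1336, 0.1287]
tcp_rot: [[-1.0, -0.0, -0.001], [-0.0, 1.0, 0.001], [0.001, 0.001, -1.0]]
ft_force: [2.3, 2.1, -1.9]
opening: 0.0105
```

```bash
python3 -m jog '[[[0,0,0,0,0,-4,1],[0,0,0,0,0,-8,1],[0,0,0,0,0,-12,1],[0,0,0,0,0,-15,1],[0,0,0,0,0,-15,1],[0,0,0,0,0,-15,1]]]'
```

```text
t: 5.5
ee_pos: [0.6189, 0.1335, 0.1155]
tcp_rot: [[-1.0, -0.001, 0.001], [-0.001, 1.0, 0.0], [-0.001, 0.0, -1.0]]
ft_force: [0.0, 3.7, 5.3]
opening: 0.0104
```

```bash
python3 -m jog '[[[0,0,0,0,0,1,-1],[0,0,0,0,0,1,-1],[0,0,0,0,0,1,-1],[0,0,0,0,0,1,-1],[0,0,0,0,0,1,-1],[0,0,0,0,0,35,-1],[0,0,0,0,0,70,-1],[0,0,0,0,0,95,-1],[0,0,0,0,0,95,-1],[0,0,0,-50,40,115,-1],[0,0,0,-90,40,115,-1],[0,0,0,-100,40,115,-1]]]'
python3 - <<'E'
from h import *
s=sensors.observe();print(np.round(s['ee_pos'],4))
c=cap("wrist","w4.png");t=cap("top","top4.png")
a=c["color"]; cv2.imwrite("pics/c4.png",np.vstack([cv2.resize(a,(640,480)),]))
E
```

```text
t: 6.5
ee_pos: [0.5163, 0.1745, 0.2298]
tcp_rot: [[-1.0, -0.002, -0.001], [-0.002, 1.0, 0.0], [0.001, 0.0, -1.0]]
ft_force: [-0.5, 0.3, 0.2]
opening: 0.0855
[0.5163 0.1745 0.2298]
```

View pics/c4.png

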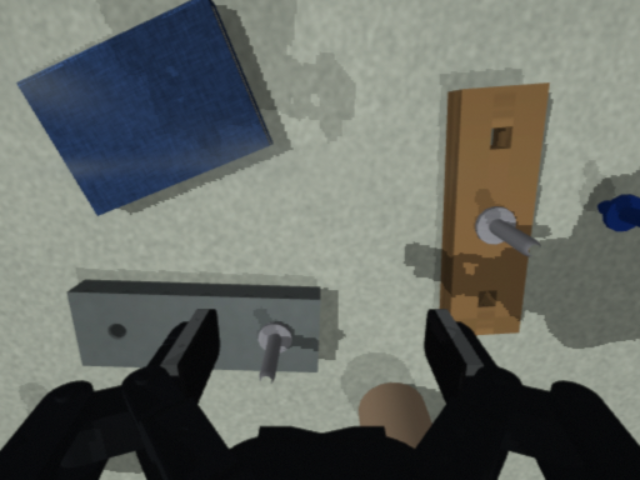

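Pin B stands home in hole 0, and the second pin is untouched.

```bash
python3 -m jog '[[[0,0,0,-4,90,-20,-1],[0,0,0,-4,135,-20,-1],[0,0,0,-4,135,-20,-1],[0,0,0,-4,135,-20,-1],[0,0,0,-4,135,-20,-1],[0,0,0,-4,135,-20,-1]]]'
```

```text
t: 7.1
ee_pos: [0.5149, 0.3082, 0.2092]
tcp_rot: [[-1.0, -0.001, -0.001], [-0.001, 1.0, -0.001], [0.001, -0.001, -1.0]]
ft_force: [0.6, -0.1, -0.2]
opening: 0.0853
```

```bash
python3 -m jog '[[[0,0,0,-0.5,1,-40,-1],[0,0,0,-0.5,1,-70,-1],[0,0,0,-0.5,1,-89,-1],[0,0,0,-0.5,1,-89,-1],[0,0,0,-0.5,1,-89,0],[0,0,0,-0.5,1,-89,1],[0,0,0,-0.5,1,-89,1],[0,0,0,-0.5,1,-89,1],[0,0,0,-0.5,1,-89,1],[0,0,0,-0.5,1,-89,1],[0,0,0,-0.5,1,-89,1],[0,0,0,-0.5,1,-89,1]]]'; python3 -m jog '[[[0,0,0,0,0,0,1],[0,0,0,0,0,20,1],[0,0,0,0,0,50,1],[0,0,0,0,0,90,1],[0,0,0,0,0,120,1],[0,0,0,0,0,120,1]]]'
```

```text
t: 8.1
ee_pos: [0.5144, 0.3094, 0.1214]
tcp_rot: [[-1.0, -0.001, 0.001], [-0.001, 1.0, 0.0], [-0.001, 0.0, -1.0]]
ft_force: [-0.7, -0.4, 4.3]
opening: 0.0102
t: 8.6
ee_pos: [0.5156, 0.3101, 0.2472]
tcp_rot: [[-1.0, -0.001, 0.01], [-0.001, 1.0, 0.004], [-0.01, 0.004, -1.0]]
ft_force: [0.3, 0.4, -0.2]
opening: 0.0104
```

```bash
python3 -m jog '[[[0,0,0,101,-316,0,1],[0,0,0,101,-316,0,1],[0,0,0,101,-316,0,1],[0,0,0,101,-316,0,1],[0,0,0,101,-316,0,1],[0,0,0,101,-316,0,1],[0,0,0,101,-316,0,1],[0,0,0,101,-316,0,1],[0,0,0,101,-316,-50,1],[0,0,0,101,-316,-90,1],[0,0,0,101,-316,-90,1],[0,0,0,101,-316,-90,1]]]'
python3 - <<'E'
from h import *
s=sensors.observe();print(np.round(s['ee_pos'],4))
c=cap("wrist","w5.png")
a=c["color"]; cv2.imwrite("pics/c5.png",cv2.resize(a[150:270,170:340],(800,565),interpolation=cv2.INTER_CUBIC))
E
```

```text
t: 9.6
ee_pos: [0.614, -0.0063, 0.1482]
tcp_rot: [[-1.0, -0.001, -0.006], [-0.001, 1.0, 0.001], [0.006, 0.001, -1.0]]
ft_force: [0.5, 0.4, 0.6]
opening: 0.0102
[ 0.614  -0.0063  0.1482]
```

View pics/c5.png

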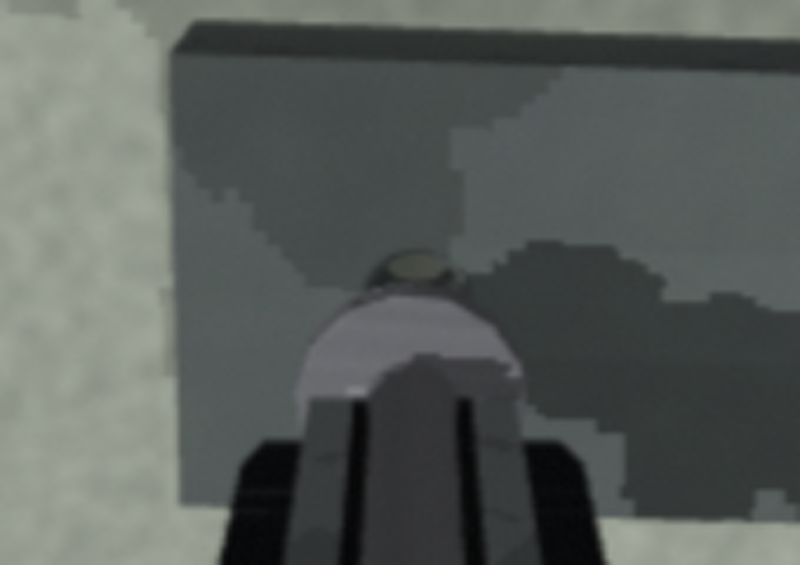

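```bash
python3 - <<'E'
from h import *
c=cap("wrist")
s=sensors.observe();print(np.round(s['ee_pos'],4),np.round(s['tcp_rot'],3).tolist())
print("hole",pt(c,258.2,150+248/4.706,.025)+[.0076,0,0],pt(c,257.2,150+297/4.706,.063)+[.015,0,0])
E
```

```text
[ 0.6159 -0.0063  0.1528] [[-1.0, -0.001, 0.002], [-0.001, 1.0, -0.0], [-0.002, -0.0, -1.0]]
hole [ 0.61688082 -0.00443517  0.025     ] [ 0.61620311 -0.00518409  0.063     ]
```

```bash
python3 -m jog '[[[0,0,0,0.3,0.3,-6,1],[0,0,0,0.3,0.3,-12,1],[0,0,0,0.3,0.3,-18,1],[0,0,0,0.3,0.3,-22,1],[0,0,0,0.3,0.3,-22,1],[0,0,0,0.3,0.3,-22,1]]]'
```

```text
t: 10.2
ee_pos: [0.6153, -0.0062, 0.1287]
tcp_rot: [[-1.0, -0.001, -0.001], [-0.001, 1.0, 0.0], [0.001, 0.0, -1.0]]
ft_force: [-1.4, -0.0, -1.2]
opening: 0.0101
```

```bash
python3 -m jog '[[[0,0,0,0,0,-4,1],[0,0,0,0,0,-8,1],[0,0,0,0,0,-12,1],[0,0,0,0,0,-14.5,1],[0,0,0,0,0,-14.5,1],[0,0,0,0,0,-14.5,1]]]'
```

```text
t: 10.7
ee_pos: [0.6156, -0.0062, 0.1164]
tcp_rot: [[-1.0, -0.001, 0.001], [-0.001, 1.0, -0.0], [-0.001, -0.0, -1.0]]
ft_force: [-9.3, 3.6, 18.3]
opening: 0.0103
```

```bash
python3 -m jog '[[[0,0,0,0,0,1,-1],[0,0,0,0,0,1,-1],[0,0,0,0,0,1,-1],[0,0,0,0,0,1,-1],[0,0,0,0,0,1,-1],[0,0,0,0,0,40,-1],[0,0,0,0,0,80,-1],[0,0,0,0,0,100,-1],[0,0,0,0,0,100,-1],[0,0,0,-40,-40,125,-1],[0,0,0,-40,-80,150,-1],[0,0,0,-60,-120,150,-1]]]'
python3 -m jog '[[[0,0,0,-45,-175,0,-1],[0,0,0,-45,-175,0,-1],[0,0,0,-45,-175,0,-1],[0,0,0,-45,-175,0,-1],[0,0,0,-45,-175,0,-1],[0,0,0,-45,-175,0,-1],[0,0,0,-45,-175,0,-1],[0,0,0,-45,-175,0,-1],[0,0,0,-45,-175,0,-1]]]'
python3 - <<'E'
from h import *
s=sensors.observe();print(np.round(s['ee_pos'],4),np.round(s['joint_pos'],2))
c=cap("wrist","w6.png")
a=c["color"]; cv2.imwrite("pics/c6.png",cv2.resize(a,(800,600),interpolation=cv2.INTER_CUBIC))
E
```

```text
t: 11.7
ee_pos: [0.5642, -0.1061, 0.262]
tcp_rot: [[-1.0, -0.003, 0.002], [-0.003, 1.0, -0.001], [-0.002, -0.001, -1.0]]
ft_force: [1.9, -0.1, 0.5]
opening: 0.0856
t: 12.45
ee_pos: [0.5197, -0.2792, 0.2602]
tcp_rot: [[-1.0, -0.002, -0.0], [-0.002, 1.0, 0.0], [0.0, 0.0, -1.0]]
ft_force: [0.3, -0.4, -0.4]
opening: 0.0853
[ 0.5197 -0.2792  0.2602] [-0.69  0.49  1.36  0.    1.3  -2.26]
```

View pics/c6.png

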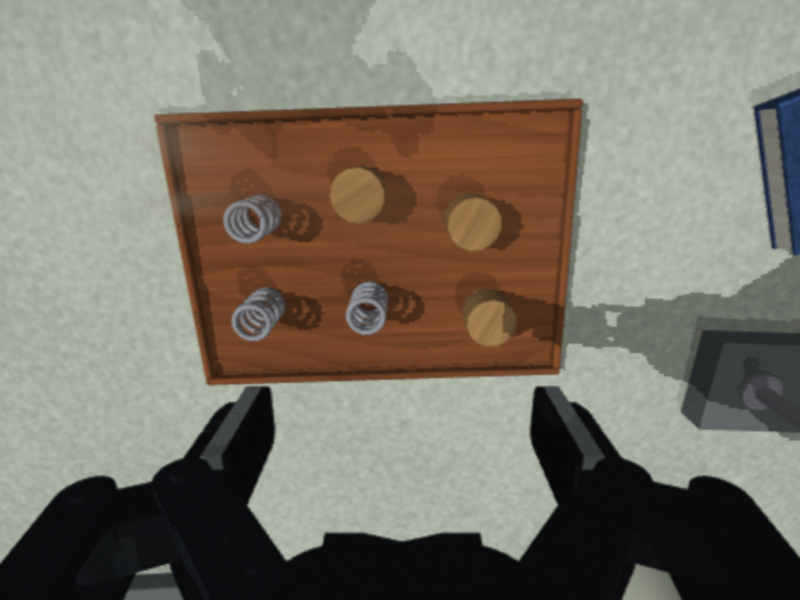

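The wrist view shows spring top rings at about (367,315), (257,321) and (247,222), and button tops at (492,323), (474,225) and (357,195).

```bash
python3 - <<'E'
from h import *
c=cap("wrist")
for z,l in((.046,[(367,315),(257,321),(247,222)]),(.036,[(492,323),(474,225),(357,195)])):
  for u,v in l: print(z,u,v,np.round(pt(c,u*.64,v*.64,z),4))
E
```

```text
0.046 367 315 [ 0.5469 -0.3016  0.046 ]
0.046 257 321 [ 0.5515 -0.3763  0.046 ]
0.046 247 222 [ 0.4844 -0.3758  0.046 ]
0.036 492 323 [ 0.5565 -0.2147  0.036 ]
0.036 474 225 [ 0.4876 -0.2311  0.036 ]
0.036 357 195 [ 0.4686 -0.307   0.036 ]
```

```bash
python3 -m jog '[[[0,0,0,27,-24,-10,-0.3],[0,0,0,27,-24,-40,-0.3],[0,0,0,27,-24,-80,-0.3],[0,0,0,27,-24,-120,-0.3],[0,0,0,27,-24,-150,-0.3],[0,0,0,27,-24,-174,-0.3],[0,0,0,27,-24,-174,-0.3],[0,0,0,27,-24,-174,1],[0,0,0,27,-24,-174,1],[0,0,0,27,-24,-174,1],[0,0,0,27,-24,-174,1],[0,0,0,27,-24,-174,1]]]'; python3 -m jog '[[[0,0,0,0,0,0,1],[0,0,0,0,0,0,1],[0,0,0,0,0,30,1],[0,0,0,0,0,70,1],[0,0,0,0,0,110,1],[0,0,0,0,0,110,1],[0,0,0,0,0,110,1]]]'
python3 - <<'E'
from h import *
s=sensors.observe();print(np.round(s['ee_pos'],4),s['opening'])
c=cap("wrist","w7.png")
a=c["color"]; cv2.imwrite("pics/c7.png",cv2.resize(a[170:350,140:380],(800,600),interpolation=cv2.INTER_CUBIC))
E
```

```text
t: 13.55
ee_pos: [0.5471, -0.305, 0.0887]
tcp_rot: [[-1.0, -0.001, 0.003], [-0.001, 1.0, -0.002], [-0.003, -0.002, -1.0]]
ft_force: [0.3, 1.7, 7.4]
opening: 0.0267
t: 14.13
ee_pos: [0.5468, -0.3052, 0.1997]
tcp_rot: [[-1.0, -0.001, 0.005], [-0.001, 1.0, -0.004], [-0.005, -0.004, -1.0]]
ft_force: [-0.9, 0.3, -1.7]
opening: 0.0269
[ 0.5468 -0.3052  0.1997] 0.026896458726291074
```

View pics/c7.png

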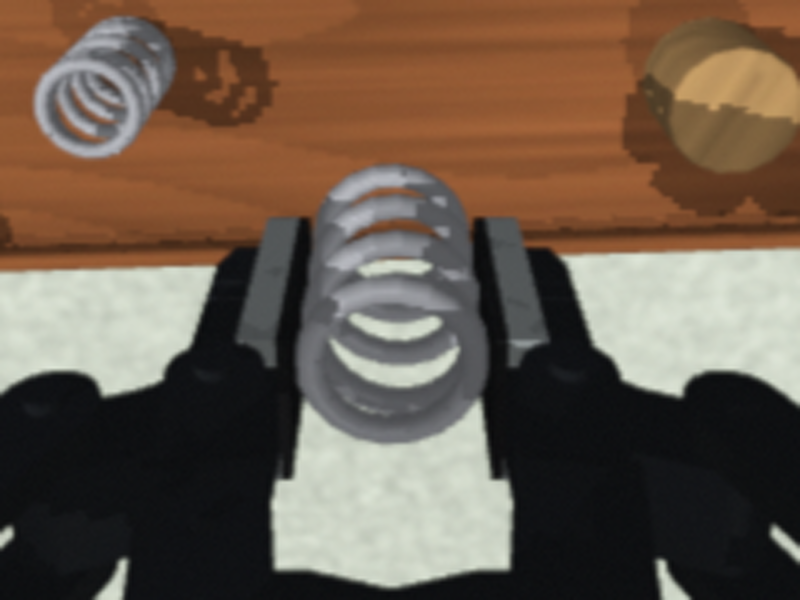

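```bash
python3 - <<'E'
from h import *
c=cap("wrist");s=sensors.observe();print(s['ee_pos'])
print(pt(c,257.9,279.5,s['ee_pos'][2]-.0427)-s['ee_pos'], pt(c,257.9,170+165/3.333,s['ee_pos'][2]-.0827)-s['ee_pos'])
E
```

```text
[ 0.54588487 -0.3044775   0.19603397]
[ 0.0011448   0.00116473 -0.0427    ] [-0.01118447  0.00118155 -0.0827    ]
```

```bash
python3 -m jog '[[[0,0,0,69,298,10,1],[0,0,0,69,298,10,1],[0,0,0,69,298,10,1],[0,0,0,69,298,10,1],[0,0,0,69,298,10,1],[0,0,0,69,298,10,1],[0,0,0,69,298,10,1],[0,0,0,69,298,10,1],[0,0,0,69,298,10,1],[0,0,0,69,298,-10,1],[0,0,0,69,298,-10,1],[0,0,0,69,298,-10,1]]]'
python3 - <<'E'
from h import *
s=sensors.observe();print(np.round(s['ee_pos'],4),s['opening'])
c=cap("wrist","w8.png")
a=c["color"]; cv2.imwrite("pics/c8.png",cv2.resize(a[170:350,140:380],(800,600),interpolation=cv2.INTER_CUBIC))
E
```

```text
t: 15.23
ee_pos: [0.6145, -0.0077, 0.185]
tcp_rot: [[-1.0, 0.001, -0.003], [0.001, 1.0, 0.0], [0.003, 0.0, -1.0]]
ft_force: [0.5, -0.3, 0.3]
opening: 0.0268
[ 0.6145 -0.0077  0.185 ] 0.026770092101872166
```

View pics/c8.png

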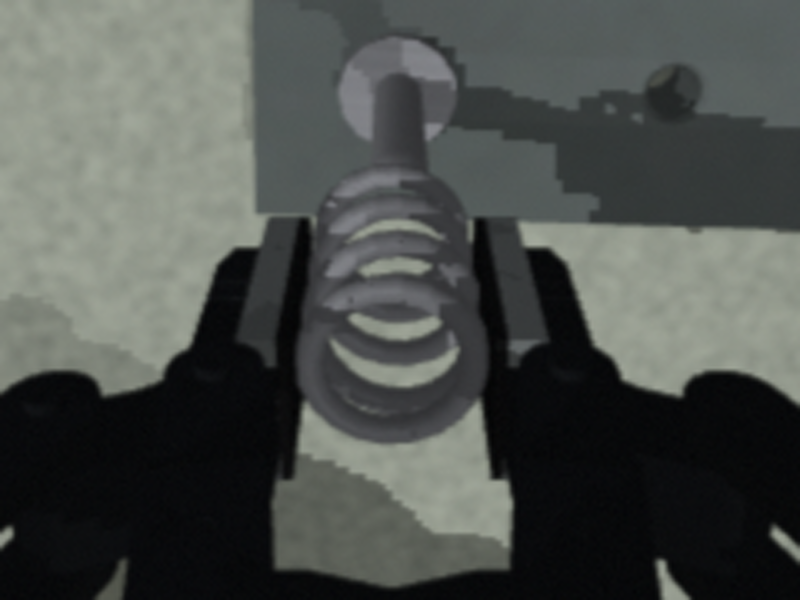

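```bash
python3 -m jog '[[[0,0,0,0.5,1.5,0,1],[0,0,0,0.5,1.5,-10,1],[0,0,0,0.5,1.5,-17,1],[0,0,0,0.5,1.5,-24,1],[0,0,0,0.5,1.5,-30,1],[0,0,0,0.5,1.5,-30,1],[0,0,0,0.5,1.5,-30,1]]]'
```

```text
t: 15.87
ee_pos: [0.6156, -0.0052, 0.1559]
tcp_rot: [[-1.0, -0.001, -0.001], [-0.001, 1.0, 0.0], [0.001, 0.0, -1.0]]
ft_force: [-0.3, -0.5, -0.7]
opening: 0.0264
```

```bash
python3 -m jog '[[[0,0,0,0,-0.7,-8,1],[0,0,0,0,-0.7,-16,1],[0,0,0,0,-0.7,-24,1],[0,0,0,0,-0.7,-32,1],[0,0,0,0,-0.7,-38,1],[0,0,0,0,-0.7,-38,1],[0,0,0,0,-0.7,-38,1]]]'
```

```text
t: 16.45
ee_pos: [0.6156, -0.0059, 0.1179]
tcp_rot: [[-1.0, -0.001, -0.001], [-0.001, 1.0, 0.0], [0.001, 0.0, -1.0]]
ft_force: [-0.5, 0.5, -0.2]
opening: 0.0264
```

```bash
python3 -m jog '[[[0,0,0,0,0,-3,1],[0,0,0,0,0,-5,1],[0,0,0,0,0,-5,1],[0,0,0,0,0,-5,-0.3],[0,0,0,0,0,-5,-0.3],[0,0,0,0,0,-5,-0.3],[0,0,0,0,0,-5,-0.3],[0,0,0,0,0,20,-0.3],[0,0,0,0,0,60,-0.3],[0,0,0,0,0,95,-0.3],[0,0,0,0,0,110,-0.3],[0,0,0,0,0,110,-0.3]]]'
python3 -m jog '[[[0,0,0,-64,-372,0,-0.3],[0,0,0,-64,-372,0,-0.3],[0,0,0,-64,-372,0,-0.3],[0,0,0,-64,-372,0,-0.3],[0,0,0,-64,-372,0,-0.3],[0,0,0,-64,-372,0,-0.3],[0,0,0,-64,-372,0,-0.3],[0,0,0,-64,-372,0,-0.3],[0,0,0,-64,-372,0,-0.3],[0,0,0,-64,-372,0,-0.3],[0,0,0,-64,-372,0,-0.3],[0,0,0,-64,-372,0,-0.3]]]'
python3 - <<'E'
from h import *
a=cap("top","top9.png")["color"];w=cap("wrist","w9.png")
cv2.imwrite("pics/c9.png",np.vstack([cv2.resize(a[170:280,190:420],(690,330),interpolation=cv2.INTER_CUBIC),cv2.resize(w["color"][150:290,112:400],(690,270+0))]))
E
```

```text
t: 17.45
ee_pos: [0.6168, -0.006, 0.2329]
tcp_rot: [[-1.0, -0.001, 0.008], [-0.001, 1.0, -0.002], [-0.008, -0.002, -1.0]]
ft_force: [-0.3, 0.0, -0.1]
opening: 0.0556
t: 18.45
ee_pos: [0.5515, -0.3774, 0.2271]
tcp_rot: [[-1.0, -0.0, -0.001], [-0.0, 1.0, 0.002], [0.001, 0.002, -1.0]]
ft_force: [0.9, 0.1, 0.4]
opening: 0.0558
```

View pics/c9.png

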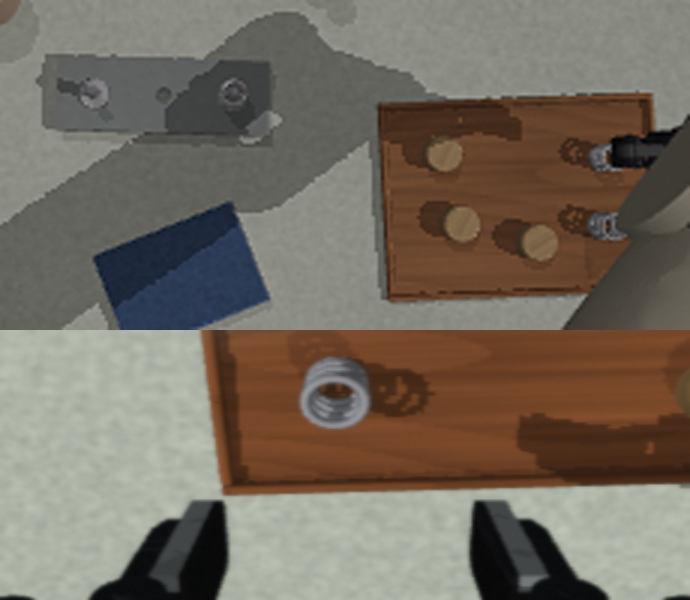

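```bash
python3 - <<'E'
from h import *
c=cap("wrist");print(pt(c,251.8,183.7,.046))
E
```

```text
[ 0.54927256 -0.38016011  0.046     ]
```

```bash
python3 -m jog '[[[0,0,0,-1,-3,-40,-0.3],[0,0,0,-1,-3,-80,-0.3],[0,0,0,-1,-3,-115,-0.3],[0,0,0,-1,-3,-138,-0.3],[0,0,0,-1,-3,-138,-0.3],[0,0,0,-1,-3,-138,-0.3],[0,0,0,-1,-3,-138,1],[0,0,0,-1,-3,-138,1],[0,0,0,-1,-3,-138,1],[0,0,0,-1,-3,-138,1],[0,0,0,-1,-3,-138,1],[0,0,0,-1,-3,-138,1]]]'; python3 -m jog '[[[0,0,0,0,0,0,1],[0,0,0,0,0,0,1],[0,0,0,0,0,40,1],[0,0,0,0,0,80,1],[0,0,0,0,0,120,1],[0,0,0,0,0,130,1],[0,0,0,0,0,130,1],[0,0,0,0,0,130,1]]]'
```

```text
t: 19.6
ee_pos: [0.5514, -0.3812, 0.0928]
tcp_rot: [[-1.0, -0.001, 0.003], [-0.001, 1.0, -0.002], [-0.003, -0.002, -1.0]]
ft_force: [-0.3, 2.2, 6.4]
opening: 0.0263
t: 20.27
ee_pos: [0.5506, -0.3808, 0.2207]
tcp_rot: [[-1.0, -0.001, 0.001], [-0.001, 1.0, -0.001], [-0.001, -0.001, -1.0]]
ft_force: [-0.5, 0.2, -1.6]
opening: 0.0262
```

```bash
python3 -m jog '[[[0,0,0,34,257,0,1],[0,0,0,34,257,0,1],[0,0,0,34,257,0,1],[0,0,0,34,257,0,1],[0,0,0,34,257,0,1],[0,0,0,34,257,0,1],[0,0,0,68,514,0,1],[0,0,0,68,514,0,1],[0,0,0,68,514,0,1],[0,0,0,68,514,0,1],[0,0,0,68,514,0,1],[0,0,0,68,514,0,1]]]'
python3 -m jog '[[[0,0,0,0,0,0,1],[0,0,0,0,0,-15,1],[0,0,0,0,0,-30,1],[0,0,0,0,0,-30,1],[0,0,0,0,0,-30,1]]]'
python3 - <<'E'
from h import *
s=sensors.observe();print(np.round(s['ee_pos'],4),s['opening'])
c=cap("wrist","w10.png")
a=c["color"]; cv2.imwrite("pics/c10.png",cv2.resize(a[170:350,140:380],(800,600),interpolation=cv2.INTER_CUBIC))
E
```

```text
t: 21.27
ee_pos: [0.6155, 0.1169, 0.2184]
tcp_rot: [[-1.0, -0.001, -0.003], [-0.001, 1.0, -0.0], [0.003, -0.0, -1.0]]
ft_force: [0.8, -0.7, 0.1]
opening: 0.0266
t: 21.68
ee_pos: [0.6156, 0.1147, 0.1886]
tcp_rot: [[-1.0, -0.0, -0.004], [-0.0, 1.0, 0.0], [0.004, 0.0, -1.0]]
ft_force: [0.4, 0.7, -0.2]
opening: 0.0261
[0.6156 0.1147 0.1886] 0.026135157946874356
```

View pics/c10.png

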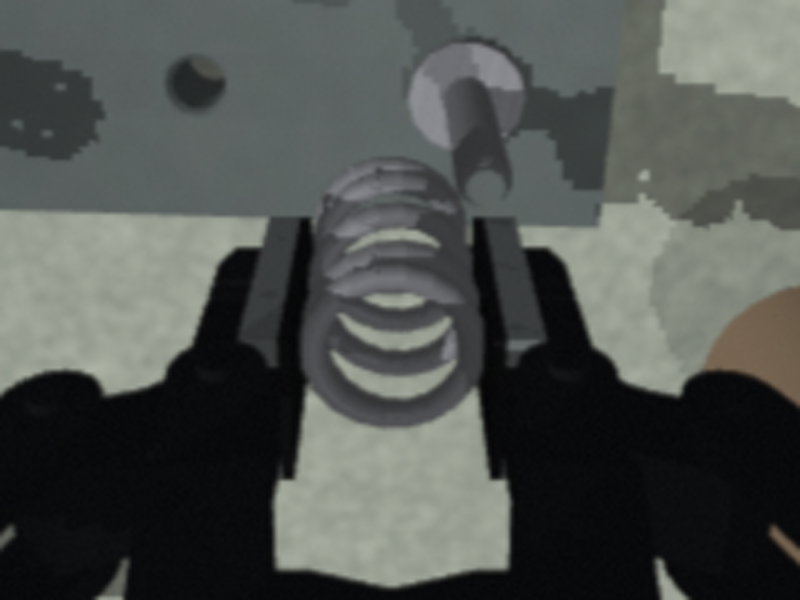

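```bash
python3 -m jog '[[[0,0,0,3,19,0,1],[0,0,0,3,19,0,1],[0,0,0,3,19,0,1],[0,0,0,3,19,0,1]]]'; python3 - <<'E'
from h import *
s=sensors.observe();print(np.round(s['ee_pos'],4));c=cap("wrist");e=s['ee_pos']
a=c["color"];cv2.imwrite("pics/c11.png",cv2.resize(a[170:350,140:380],(800,600),interpolation=cv2.INTER_CUBIC))
E
```

```text
t: 22.07
ee_pos: [0.6193, 0.1334, 0.1907]
tcp_rot: [[-1.0, -0.001, 0.0], [-0.001, 1.0, -0.0], [-0.0, -0.0, -1.0]]
ft_force: [0.3, 0.0, 0.6]
opening: 0.0262
[0.6193 0.1334 0.1907]
```

```bash
python3 -m jog '[[[0,0,0,-0.5,0,-10,1],[0,0,0,-0.5,0,-18,1],[0,0,0,-0.5,0,-25,1],[0,0,0,-0.5,0,-32,1],[0,0,0,-0.5,0,-32,1],[0,0,0,-0.5,0,-32,1]]]'; python3 -m jog '[[[0,0,0,0,0,-8,1],[0,0,0,0,0,-16,1],[0,0,0,0,0,-24,1],[0,0,0,0,0,-32,1],[0,0,0,0,0,-36,1],[0,0,0,0,0,-36,1],[0,0,0,0,0,-36,1]]]'
```

```text
t: 22.62
ee_pos: [0.6186, 0.1338, 0.1577]
tcp_rot: [[-1.0, -0.001, -0.001], [-0.001, 1.0, -0.0], [0.001, -0.0, -1.0]]
ft_force: [0.4, -0.0, -0.1]
opening: 0.0262
t: 23.2
ee_pos: [0.6188, 0.1338, 0.1221]
tcp_rot: [[-1.0, -0.001, -0.0], [-0.001, 1.0, -0.0], [0.0, -0.0, -1.0]]
ft_force: [0.2, -1.1, -0.5]
opening: 0.0262
```

```bash
python3 -m jog '[[[0,0,0,0,0,-3,1],[0,0,0,0,0,-5,1],[0,0,0,0,0,-5,1],[0,0,0,0,0,-5,-0.3],[0,0,0,0,0,-5,-0.3],[0,0,0,0,0,-5,-0.3],[0,0,0,0,0,-5,-0.3],[0,0,0,0,0,20,-0.3],[0,0,0,0,0,60,-0.3],[0,0,0,0,0,95,-0.3],[0,0,0,0,0,120,-0.3],[0,0,0,0,0,120,-0.3]]]'
python3 -m jog '[[[0,0,0,-80,-354,0,-0.3],[0,0,0,-80,-354,0,-0.3],[0,0,0,-80,-354,0,-0.3],[0,0,0,-80,-354,0,-0.3],[0,0,0,-80,-354,0,-0.3],[0,0,0,-80,-354,0,-0.3],[0,0,0,-80,-354,0,-0.3],[0,0,0,-80,-354,0,-0.3],[0,0,0,-80,-354,0,-0.3],[0,0,0,-80,-354,0,-0.3],[0,0,0,-80,-354,0,-0.3],[0,0,0,-80,-354,0,-0.3]]]'
python3 - <<'E'
from h import *
s=sensors.observe();print(np.round(s['ee_pos'],4))
a=cap("top","top11.png")["color"];w=cap("wrist","w11.png")
cv2.imwrite("pics/c11.png",np.vstack([cv2.resize(a[170:250,190:350],(640,320),interpolation=cv2.INTER_CUBIC)[:120],cv2.resize(w["color"],(640,480))]))
E
```

```text
t: 24.2
ee_pos: [0.6201, 0.1339, 0.2487]
tcp_rot: [[-1.0, -0.001, 0.01], [-0.001, 1.0, 0.0], [-0.01, 0.0, -1.0]]
ft_force: [-0.4, 0.1, 1.5]
opening: 0.0559
t: 25.2
ee_pos: [0.5387, -0.2196, 0.2419]
tcp_rot: [[-1.0, -0.001, -0.001], [-0.001, 1.0, 0.001], [0.001, 0.001, -1.0]]
ft_force: [-0.1, -0.3, -0.5]
opening: 0.0554
[ 0.5387 -0.2196  0.2419]
```

View pics/c11.png

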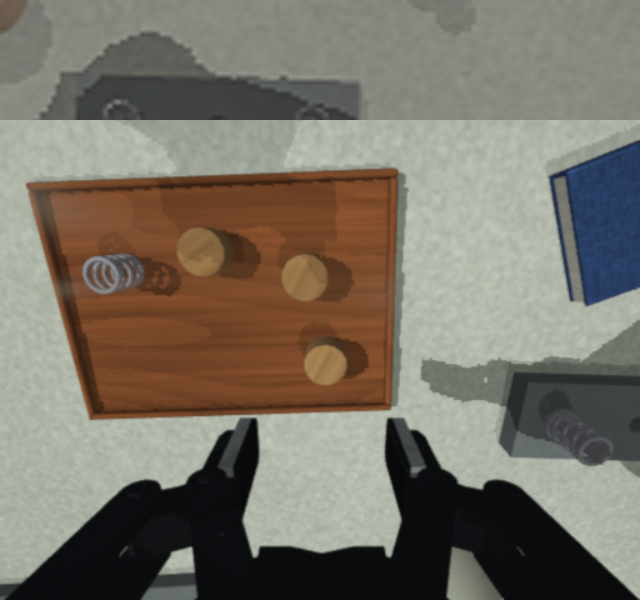

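The near button's top is at (325.5,364) and the second at (305,277) in the composite. Both springs are on their pins.

```bash
python3 - <<'E'
from h import *
c=cap("wrist")
for u,v in((260.6,195.4),(244,125.6)):print(pt(c,u,v,.036))
E
```

```text
[ 0.55629259 -0.21428427  0.036     ]
[ 0.48671434 -0.23029831  0.036     ]
```

```bash
python3 -m jog '[[[0,0,0,17.5,4,-40,-0.3],[0,0,0,17.5,4,-80,-0.3],[0,0,0,17.5,4,-115,-0.3],[0,0,0,17.5,4,-145,-0.3],[0,0,0,17.5,4,-158,-0.3],[0,0,0,17.5,4,-158,-0.3],[0,0,0,17.5,4,-158,1],[0,0,0,17.5,4,-158,1],[0,0,0,17.5,4,-158,1],[0,0,0,17.5,4,-158,1],[0,0,0,17.5,4,-158,1],[0,0,0,17.5,4,-158,1]]]'; python3 -m jog '[[[0,0,0,0,0,0,1],[0,0,0,0,0,0,1],[0,0,0,0,0,40,1],[0,0,0,0,0,80,1],[0,0,0,0,0,120,1],[0,0,0,0,0,130,1],[0,0,0,0,0,130,1],[0,0,0,0,0,130,1]]]'
```

```text
t: 26.35
ee_pos: [0.5572, -0.2166, 0.0867]
tcp_rot: [[-1.0, -0.001, 0.004], [-0.001, 1.0, -0.002], [-0.004, -0.002, -1.0]]
ft_force: [0.8, 1.2, 8.0]
opening: 0.034
t: 27.02
ee_pos: [0.5561, -0.2162, 0.2147]
tcp_rot: [[-1.0, -0.001, 0.001], [-0.001, 1.0, -0.001], [-0.001, -0.001, -1.0]]
ft_force: [0.7, 0.2, -0.9]
opening: 0.0343
```

```bash
python3 -m jog '[[[0,0,0,60,210,0,1],[0,0,0,60,210,0,1],[0,0,0,60,210,0,1],[0,0,0,60,210,0,1],[0,0,0,60,210,0,1],[0,0,0,60,210,0,1],[0,0,0,60,210,0,1],[0,0,0,60,210,-20,1],[0,0,0,60,210,-35,1],[0,0,0,60,210,-35,1],[0,0,0,60,210,-35,1],[0,0,0,60,210,-35,1]]]'
python3 - <<'E'
from h import *
c=cap("wrist","w12.png");s=sensors.observe();print(np.round(s['ee_pos'],4))
a=c["color"]; cv2.imwrite("pics/c12.png",cv2.resize(a[170:350,140:380],(800,600),interpolation=cv2.INTER_CUBIC))
E
```

```text
t: 28.02
ee_pos: [0.6163, -0.007, 0.1798]
tcp_rot: [[-1.0, 0.0, 0.0], [0.0, 1.0, -0.0], [-0.0, -0.0, -1.0]]
ft_force: [-0.2, 0.7, 0.7]
opening: 0.0345
[ 0.6165 -0.0069  0.1801]
```

View pics/c12.png

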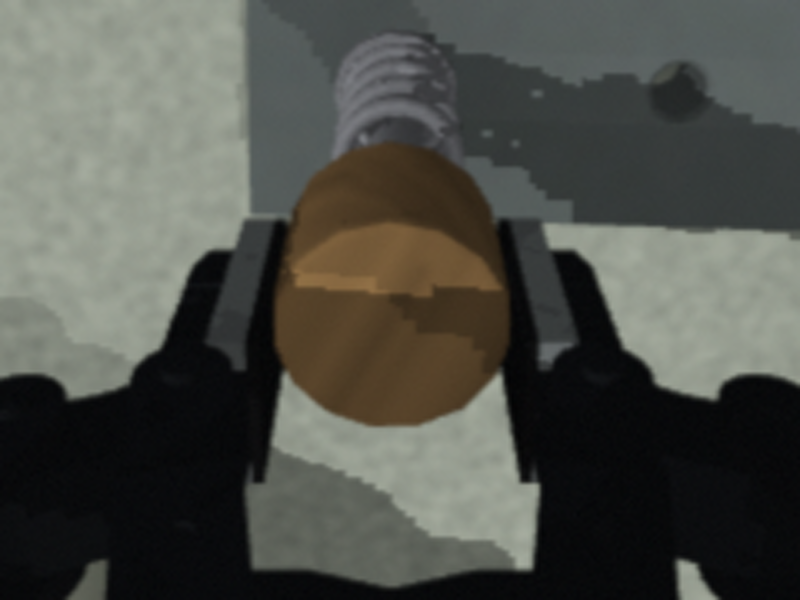

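```bash
python3 - <<'E'
from h import *
c=cap("wrist");s=sensors.observe();e=s['ee_pos'];print(np.round(e,4),pt(c,257.9,266.9,e[2]-.0507)-e,pt(c,257.9,170+426/3.333,e[2]-.0507)-e)
E
```

```text
[ 0.6165 -0.0067  0.1802] [-0.00167772  0.00130373 -0.0507    ] [ 0.0164989   0.00131936 -0.0507    ]
```

```bash
python3 -m jog '[[[0,0,0,0.3,0.7,-8,1],[0,0,0,0.3,0.7,-14,1],[0,0,0,0.3,0.7,-18,1],[0,0,0,0.3,0.7,-21,1],[0,0,0,0.3,0.7,-24,1],[0,0,0,0.3,0.7,-24,1],[0,0,0,0.3,0.7,-24,1]]]'
```

```text
t: 28.7
ee_pos: [0.6165, -0.0055, 0.1552]
tcp_rot: [[-1.0, -0.001, -0.0], [-0.001, 1.0, 0.0], [0.0, 0.0, -1.0]]
ft_force: [1.2, -1.0, -0.3]
opening: 0.0343
```

Bottom is 7 mm past the pin's top with no force, so it has threaded. Lowering to the spring (TCP about 0.151), then release.

```bash
python3 -m jog '[[[0,0,0,0,0,-2,1],[0,0,0,0,0,-4,1],[0,0,0,0,0,-4,1],[0,0,0,0,0,-4,1]]]'; python3 -m jog '[[[0,0,0,0,0,0,-0.3],[0,0,0,0,0,0,-0.3],[0,0,0,0,0,0,-0.3],[0,0,0,0,0,0,-0.3],[0,0,0,0,0,30,-0.3],[0,0,0,0,0,60,-0.3],[0,0,0,0,0,80,-0.3],[0,0,0,0,0,80,-0.3],[0,0,0,0,0,80,-0.3]]]'
python3 - <<'E'
from h import *
c=cap("wrist","w13.png");s=sensors.observe();e=s['ee_pos'];print(np.round(e,4))
print(px(c,(.6156,-.006,.1)))
a=cap("scene","s13.png")["color"][160:240,230:340];a=cv2.resize(a,(550,400),interpolation=cv2.INTER_CUBIC)
b=cv2.resize(cap("top")["color"][170:250,280:440],(250,125));w=cv2.resize(c["color"][80:320,130:380],(250,240))
o=np.zeros((400,800,3),np.uint8);o[:,:550]=a;o[:240,550:]=w;o[240:365,550:]=b;cv2.imwrite("pics/c13.png",o)
E
```

```text
t: 29.03
ee_pos: [0.6165, -0.0055, 0.1513]
tcp_rot: [[-1.0, -0.001, -0.0], [-0.001, 1.0, 0.0], [0.0, 0.0, -1.0]]
ft_force: [-0.1, -0.3, 0.6]
opening: 0.0343
t: 29.78
ee_pos: [0.6167, -0.0055, 0.2321]
tcp_rot: [[-1.0, -0.001, 0.002], [-0.001, 1.0, -0.0], [-0.002, -0.0, -1.0]]
ft_force: [-0.4, -0.1, -1.1]
opening: 0.0557
[ 0.6163 -0.0055  0.2308]
(np.float64(255.1408843998966), np.float64(205.3141716190513))
```

View pics/c13.png

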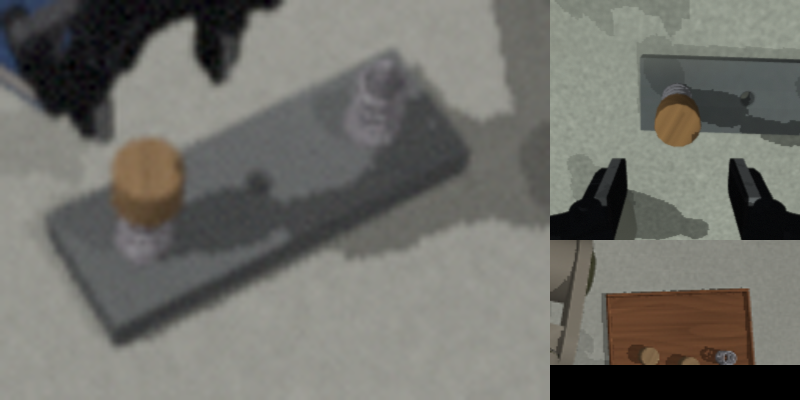

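The first buffer is complete: the button sits flat on the spring. Now the second button.

```bash
python3 -m jog '[[[0,0,0,-147,-230,10,-0.3],[0,0,0,-147,-230,10,-0.3],[0,0,0,-147,-230,10,-0.3],[0,0,0,-147,-230,10,-0.3],[0,0,0,-147,-230,10,-0.3],[0,0,0,-147,-230,10,-0.3],[0,0,0,-147,-230,10,-0.3],[0,0,0,-147,-230,10,-0.3],[0,0,0,-147,-230,10,-0.3],[0,0,0,-147,-230,10,-0.3],[0,0,0,-147,-230,10,-0.3]]]'
python3 - <<'E'
from h import *
c=cap("wrist","w14.png");s=sensors.observe();e=s['ee_pos'];print(np.round(e,4),px(c,(.4867,-.2303,.036)))
a=c["color"]; cv2.imwrite("pics/c14.png",cv2.resize(a[110:290,120:360],(800,600),interpolation=cv2.INTER_CUBIC))
E
```

```text
t: 30.85
ee_pos: [0.4699, -0.2345, 0.2408]
tcp_rot: [[-1.0, -0.002, -0.001], [-0.002, 1.0, 0.001], [0.001, 0.001, -1.0]]
ft_force: [0.0, 0.7, 0.7]
opening: 0.0555
[ 0.47   -0.2345  0.2409] (np.float64(260.1009260742324), np.float64(195.4178656284679))
```

The viewer is exhausted, so I'll check numerically from here: locate the button by a colour mask.

```bash
cat > bt.py <<'E'
from h import *
def comps(c,lo=(12,60,60),hi=(25,200,255),amin=300):
    h=cv2.cvtColor(c["color"],cv2.COLOR_BGR2HSV)
    m=cv2.inRange(h,np.array(lo),np.array(hi));m=cv2.morphologyEx(m,cv2.MORPH_OPEN,np.ones((3,3)))
    n,_,st,ce=cv2.connectedComponentsWithStats(m)
    return [(st[i].tolist(),ce[i].round(1).tolist()) for i in range(1,n) if st[i][4]>amin]
E
python3 - <<'E'
from bt import *
c=cap("wrist");h=cv2.cvtColor(c["color"],cv2.COLOR_BGR2HSV)
print("row",[h[195,x].tolist() for x in range(228,296,4)]);print("col",[h[y,260].tolist() for y in range(150,230,4)])
print(comps(c))
E
```

```text
row [[12, 169, 125], [12, 167, 122], [12, 169, 124], [11, 171, 115], [17, 128, 163], [17, 129, 156], [17, 128, 164], [17, 128, 155], [17, 131, 148], [17, 128, 153], [17, 130, 161], [17, 128, 157], [16, 135, 125], [12, 166, 80], [11, 167, 81], [12, 172, 80], [12, 169, 83]]
col [[12, 157, 130], [11, 161, 139], [12, 164, 129], [12, 166, 118], [11, 168, 108], [11, 167, 104], [16, 129, 77], [17, 134, 82], [17, 128, 164], [17, 128, 159], [17, 129, 148], [17, 128, 145], [17, 127, 154], [17, 130, 153], [17, 128, 158], [16, 130, 161], [11, 168, 120], [12, 169, 121], [12, 168, 129], [11, 167, 116]]
[([53, 116, 271, 87, 8412], [204.6, 145.9]), ([225, 171, 58, 44, 1420], [257.9, 192.6]), ([460, 311, 52, 50, 1817], [486.9, 335.4])]
```

```bash
python3 - <<'E'
from bt import *
c=cap("wrist");s=sensors.observe();print(np.round(s['ee_pos'],4))
for st,ce in comps(c,(15,90,115),(20,160,255),200):
    u,v=st[0]+st[2]/2-.5,st[1]+st[3]/2-.5;print(st,u,v,np.round(pt(c,u,v,.036),4))
E
```

```text
[ 0.4699 -0.2347  0.2411]
[166, 161, 35, 34, 921] 183.0 177.5 [ 0.4682 -0.3069  0.036 ]
[243, 180, 34, 32, 868] 259.5 195.5 [ 0.487 -0.231  0.036]
[479, 333, 33, 28, 737] 495.0 346.5 [0.6842 0.0605 0.036 ]
```

```bash
python3 -m jog '[[[0,0,0,16.5,2,-40,-0.3],[0,0,0,16.5,2,-80,-0.3],[0,0,0,16.5,2,-115,-0.3],[0,0,0,16.5,2,-145,-0.3],[0,0,0,16.5,2,-157,-0.3],[0,0,0,16.5,2,-157,-0.3],[0,0,0,16.5,2,-157,1],[0,0,0,16.5,2,-157,1],[0,0,0,16.5,2,-157,1],[0,0,0,16.5,2,-157,1],[0,0,0,16.5,2,-157,1],[0,0,0,16.5,2,-157,1]]]'; python3 -m jog '[[[0,0,0,0,0,0,1],[0,0,0,0,0,0,1],[0,0,0,0,0,40,1],[0,0,0,0,0,80,1],[0,0,0,0,0,120,1],[0,0,0,0,0,145,1],[0,0,0,0,0,145,1],[0,0,0,0,0,145,1]]]'
```

```text
t: 32.0
ee_pos: [0.4866, -0.2338, 0.0857]
tcp_rot: [[-1.0, -0.001, 0.002], [-0.001, 1.0, -0.002], [-0.002, -0.002, -1.0]]
ft_force: [-0.4, 1.7, 6.6]
opening: 0.0344
t: 32.67
ee_pos: [0.4862, -0.2336, 0.2306]
tcp_rot: [[-1.0, -0.001, 0.002], [-0.001, 1.0, -0.002], [-0.002, -0.002, -1.0]]
ft_force: [-0.2, 0.5, -1.1]
opening: 0.0346
```

```bash
python3 -m jog '[[[0,0,0,132,367,0,1],[0,0,0,132,367,0,1],[0,0,0,132,367,0,1],[0,0,0,132,367,0,1],[0,0,0,132,367,0,1],[0,0,0,132,367,0,1],[0,0,0,132,367,0,1],[0,0,0,132,367,0,1],[0,0,0,132,367,0,1],[0,0,0,132,367,0,1],[0,0,0,132,367,0,1],[0,0,0,132,367,0,1]]]'; python3 -m jog '[[[0,0,0,0,0,-25,1],[0,0,0,0,0,-52,1],[0,0,0,0,0,-52,1],[0,0,0,0,0,-52,1]]]'
python3 - <<'E'
from bt import *
c=cap("wrist","w15.png");s=sensors.observe();e=s['ee_pos'];print(np.round(e,4))
print(comps(c,(14,60,40),(20,190,255),200))
# collar/pin columns above the button: dark/bright profile of spring
h=cv2.cvtColor(c["color"],cv2.COLOR_BGR2GRAY)
for y in(184,190,196,202):print(y,h[y,225:290:2].tolist())
d=cv2.imread("pics/w12.png");print(comps({"color":d},(14,60,40),(20,190,255),200))
h=cv2.cvtColor(d,cv2.COLOR_BGR2GRAY)
for y in(184,190,196,202):print(y,h[y,225:290:2].tolist())
E
```

```text
t: 33.67
ee_pos: [0.6176, 0.134, 0.2274]
tcp_rot: [[-1.0, -0.002, -0.003], [-0.002, 1.0, -0.0], [0.003, -0.0, -1.0]]
ft_force: [-0.2, -0.1, -0.5]
opening: 0.0342
t: 34.0
ee_pos: [0.6174, 0.1323, 0.1763]
tcp_rot: [[-1.0, 0.001, -0.003], [0.001, 1.0, -0.0], [0.003, -0.0, -1.0]]
ft_force: [1.3, 0.2, 0.7]
opening: 0.0343
[0.6182 0.1325 0.178 ]
[([429, 0, 83, 200, 14217], [475.1, 103.2]), ([0, 197, 77, 71, 4179], [34.7, 231.1]), ([222, 215, 71, 85, 4883], [257.1, 258.5]), ([339, 261, 119, 85, 2454], [394.0, 289.8])]
184 [103, 104, 103, 97, 85, 85, 85, 85, 87, 85, 86, 87, 85, 85, 81, 78, 74, 67, 62, 68, 59, 59, 90, 101, 103, 102, 103, 104, 103, 103, 102, 102, 103]
190 [102, 101, 101, 100, 97, 85, 84, 84, 85, 86, 94, 117, 113, 109, 102, 103, 102, 96, 66, 68, 73, 75, 77, 82, 58, 65, 82, 104, 103, 102, 103, 102, 103]
196 [100, 101, 100, 99, 101, 99, 85, 85, 94, 117, 113, 108, 112, 119, 108, 97, 85, 69, 75, 90, 81, 63, 63, 61, 71, 84, 65, 64, 64, 63, 64, 65, 65]
202 [100, 100, 101, 101, 101, 101, 101, 97, 109, 123, 137, 112, 117, 115, 100, 90, 73, 70, 72, 77, 74, 72, 64, 63, 64, 76, 81, 63, 64, 64, 64, 64, 64]
[([222, 213, 71, 85, 4839], [257.0, 256.1]), ([471, 259, 41, 82, 2218], [495.4, 294.9])]
184 [90, 89, 90, 89, 83, 76, 76, 76, 75, 74, 78, 103, 108, 100, 96, 99, 99, 100, 96, 82, 67, 62, 70, 61, 55, 57, 88, 90, 89, 89, 89, 89, 90]
190 [89, 88, 88, 88, 89, 89, 86, 76, 84, 107, 107, 117, 100, 95, 103, 110, 104, 115, 118, 111, 94, 79, 62, 61, 66, 62, 58, 58, 58, 58, 58, 57, 59]
196 [90, 90, 89, 90, 90, 89, 90, 88, 104, 114, 115, 113, 100, 103, 109, 111, 103, 102, 101, 90, 61, 61, 63, 78, 76, 67, 59, 57, 58, 58, 57, 57, 59]
202 [91, 90, 90, 90, 89, 90, 89, 90, 105, 111, 119, 104, 103, 109, 114, 115, 112, 112, 111, 108, 103, 93, 71, 69, 89, 74, 58, 57, 57, 57, 58, 58, 59]
```

```bash
python3 -m jog '[[[0,0,0,0,1,-8,1],[0,0,0,0,1,-14,1],[0,0,0,0,1,-18,1],[0,0,0,0,1,-21,1],[0,0,0,0,1,-23,1],[0,0,0,0,1,-23,1],[0,0,0,0,1,-23,1]]]'
```

```text
t: 34.63
ee_pos: [0.6181, 0.1345, 0.1544]
tcp_rot: [[-1.0, -0.001, 0.0], [-0.001, 1.0, 0.0], [-0.0, 0.0, -1.0]]
ft_force: [0.0, -0.3, -0.5]
opening: 0.034
```

```bash
python3 -m jog '[[[0,0,0,0,-0.5,-2,1],[0,0,0,0,-0.5,-4,1],[0,0,0,0,-0.5,-4.5,1],[0,0,0,0,-0.5,-4.5,1]]]'; python3 -m jog '[[[0,0,0,0,0,0,-0.3],[0,0,0,0,0,0,-0.3],[0,0,0,0,0,0,-0.3],[0,0,0,0,0,0,-0.3],[0,0,0,0,0,30,-0.3],[0,0,0,0,0,60,-0.3],[0,0,0,0,0,80,-0.3],[0,0,0,0,0,80,-0.3],[0,0,0,0,0,80,-0.3]]]'
python3 - <<'E'
from bt import *
c=cap("wrist");s=sensors.observe();e=s['ee_pos'];print(np.round(e,4))
for st,ce in comps(c,(14,60,40),(20,190,255),200):print(st)
for st,ce in comps(c,(15,90,115),(20,160,255),200):
    u,v=st[0]+st[2]/2-.5,st[1]+st[3]/2-.5;print("top",st,np.round(pt(c,u,v,.1),4))
d=cv2.imread("pics/w13.png");print("prev",[x[0] for x in comps({"color":d},(14,60,40),(20,190,255),200)],[x[0] for x in comps({"color":d},(15,90,115),(20,160,255),200)])
t=cap("scene","s16.png")
for st,ce in comps(t,(13,60,60),(22,190,255),60):print("scene",st)
for p in((.6156,-.006,.1),(.6187,.1335,.1)):print("exp",np.round(px(t,p),1))
E
```

```text
t: 34.97
ee_pos: [0.6181, 0.134, 0.1498]
tcp_rot: [[-1.0, -0.001, 0.0], [-0.001, 1.0, -0.0], [-0.0, -0.0, -1.0]]
ft_force: [-0.1, 0.4, 0.3]
opening: 0.034
t: 35.72
ee_pos: [0.6182, 0.134, 0.2306]
tcp_rot: [[-1.0, -0.001, 0.002], [-0.001, 1.0, 0.0], [-0.002, 0.0, -1.0]]
ft_force: [-0.3, -0.5, -0.9]
opening: 0.0555
[0.6178 0.134  0.2292]
[399, 0, 107, 178, 14856]
[47, 172, 65, 54, 2532]
[234, 175, 47, 54, 1984]
[330, 233, 85, 63, 2733]
top [416, 25, 80, 137, 7239] [0.5369 0.2656 0.1   ]
top [48, 183, 45, 42, 1459] [ 0.6152 -0.0045  0.1   ]
top [235, 186, 44, 42, 1426] [0.6175 0.1346 0.1   ]
prev [[0, 13, 30, 45, 1067], [234, 174, 47, 53, 1962], [440, 234, 72, 102, 4805]] [[235, 184, 44, 42, 1423]]
scene [452, 19, 60, 54, 1471]
scene [365, 32, 58, 47, 1411]
scene [443, 60, 69, 73, 2345]
scene [329, 129, 35, 35, 715]
scene [300, 164, 14, 17, 199]
scene [360, 178, 13, 14, 68]
scene [252, 188, 15, 17, 209]
scene [349, 189, 14, 19, 126]
scene [117, 209, 18, 18, 238]
scene [485, 271, 27, 42, 641]
exp [258.4 192.7]
exp [306.9 168.9]
```

```bash
python3 -m jog '[[[0,0,0,-60,0,20,-0.3],[0,0,0,-60,0,20,-0.3],[0,0,0,-60,0,20,-0.3],[0,0,0,-60,0,20,-0.3],[0,0,0,-60,0,20,-0.3],[0,0,0,-60,0,20,-0.3]]]'
python3 - <<'E'
from bt import *
from cell import manip
t=cap("scene");a=cv2.imread("pics/scene0.png")
for n,(x0,y0,x1,y1) in {"candle":(340,165,395,215),"vase":(240,240,290,295)}.items():
    r=cv2.matchTemplate(t["color"][y0-10:y1+10,x0-10:x1+10],a[y0:y1,x0:x1],cv2.TM_CCOEFF_NORMED);_,m,_,l=cv2.minMaxLoc(r);print(n,round(m,2),l[0]-10,l[1]-10)
for st,ce in comps(t,(13,60,60),(22,190,255),150):
    if st[4]<230:print(st)
print(manip.job_done())
E
```

```text
t: 36.32
ee_pos: [0.5585, 0.1339, 0.2489]
tcp_rot: [[-1.0, -0.0, -0.001], [-0.0, 1.0, -0.0], [0.001, -0.0, -1.0]]
ft_force: [-0.3, -0.8, 0.3]
opening: 0.0555
candle 0.9 0 1
vase 0.99 0 0
[300, 164, 14, 17, 199]
[350, 187, 15, 18, 170]
[252, 188, 15, 17, 208]
the job is handed in; nothing more can be done
None
```

I built both buffers and handed the job in at about 36 s of the 210 s; it reports no verdict. The kit block held two steel pins. They now stand in the two outer rail holes, each with a spring on its collar and a button on the spring. One spring and one button stay in the tray as spares.

**Fit:**
- **Pins:** each pin's foot bottomed out on the rail at the expected height, with contact force of 5 N on one and 18 N on the other.
- **Springs:** both threaded over their pins without resistance. I released each at about its seated height and later pictures show both on their pins.
- **Buttons:** both went down at least 7 mm past the pin top without resistance. At release their undersides were at about 0.070–0.071 m, where the spring tops should be. I saw the first one sitting flat in a picture. I checked the second by colour mask only: it matched the first in apparent size and height and sat about 1.5 mm from its pin, within the camera's error.

**Bystanders:** the candle and vase had not moved (within 1 pixel). I did not re-measure the book, but it looked in place in the later pictures and the arm never went near it.

**Other points:**
- The three buttons' first and second measurements disagreed for one of them by about 23 mm. It was probably knocked, so I used a fresh measurement for the grasp.
- The wrist camera read about 1.5 mm off in y, and I corrected for that during placing.
- The viewer reached its picture limit before the last steps, so those checks are numeric only.

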